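# Fit the flat beater to the bottom-drive mixer

## Task

Lift the white flat beater straight up out of its sprung clip on the accessory rail, carry it to the mixer base, turn it until the four lugs of its stem mesh with the slots of the orange drive, and slide it down against the spring until its black collar sits fully home on the drive. Finish while still holding the beater and pressing it down, because the spring lifts it again when let go; leave the dough hook, the shaker, the cup and the rail as they are.

Things in the scene. Friction and masses are not known exactly. Their poses are not given: they have to be found in the camera images.
- beater: White flat beater, 0.2 kg, 150 mm long, standing stem down in one of the rail's two clips. Origin at the stem's tip, z up along the stem, x along the paddle's width, y through its thickness. Paddle from z = 56 to 150 mm, 64 mm wide, 14 mm thick. From the tip up: cone from radius 3 to 8 mm over 8 mm, then round stem of radius 8 mm up to the black collar at z = 40.
- beater_top (a point): Middle of the beater's top edge, 150 mm above the stem's tip, axes as the beater's. The top 34 mm of the paddle is a solid flat plate, 64 mm wide (x), 14 mm thick (y): the place to grip, fingers closing along y.
- beater_lugs (a point): Centre of the stem's lugs, 17 mm above the tip, axes as the beater's. Four lugs in a cross along +-x and +-y, each 6 mm wide, reaching to radius 12 mm, from z = 10 to 24 mm above the tip; they repeat every quarter turn.
- beater_collar (a point): Centre of the flat underside (radius 16 mm) of the beater's black collar, 40 mm above the tip, axes as the beater's. The collar is 12 mm high, at most 18 mm in radius, its upper side sloped inwards.
- rail: Fixed aluminium accessory rail on two feet, 62 mm (x) by 236 mm (y), top face 62 mm above the table; origin on the table under its centre. Two holes of 29 mm diameter at y = -56 and +56 mm: the beater stands in one, the hook in the other, their collars resting on the top face, each at its own yaw.
- rail_mid (a point): Middle of the rail's top face, axes as the rail's. On the +-y sides of each hole a blue sprung jaw laps over the collar's sloped edge; grey blocks behind them reach 18 mm above the face, 45 mm from the hole's centre. Pulling straight up takes about 5 to 15 N until the collar has risen 10 mm past the jaws; 45 mm of lift clears the tip.
- mixer: Fixed white mixer base, bowl taken off, 260 mm (x) by 200 mm (y), 92 mm high, with a grey disc of radius 62 mm on top, to 100 mm; origin on the table under its centre. The orange drive stands on the centre of the disc, from 100 to 145 mm above the table.
- drive_mouth (a point): Centre of the orange drive's top face, 145 mm above the table, z up, x and y along its four slots (any yaw). Four teeth, 36 mm across, round a bore of 18.6 mm diameter; slots 10 mm wide, open outwards, 45 mm deep. Stem clears the bore by 1.3 mm, lugs the slots by 2 mm a side (0.16 rad). Lugs reach the teeth with the tip 10 mm below the mouth; home is 40 mm, collar on the teeth.
- hub (a joint): Turn of the orange drive about its vertical axis on the mixer, rad, anticlockwise from above; 0 when its slots lie along the mixer's x and y. It turns only against about 0.3 N m.
- plunger (a joint): Sprung black plunger in the drive's bore: travel in m, 0 up (its top 22 mm below the mouth), growing as it is pressed; 0.018 when the beater is home. Its spring pushes up with 4 N at 0 and 8.5 N at home, more than the beater's weight.
- hook: Dark steel dough hook with the same stem and collar, in the other clip; origin at the tip of its stem, highest point 152 mm above it. Not to be disturbed.
- shaker: Clear jar with a red cap, 52 mm in diameter, 100 mm high, origin under its base. Not to be disturbed.
- cup: Steel cup, rim 76 mm in diameter, 70 mm high, origin under its base. Not to be disturbed.
There are look-alikes about, which are no part of the job. What is shaped like the beater but blue is not meant.

How it is judged:
On the way, in this order (a step that is already met when the one before it is completed fails the run):
1. the gripped beater has been lifted out of the clip, its collar more than 40 mm above the rail's top face (z of beater_collar in the frame of rail above 0.102 m and contact force between the fingers and beater above 2 N), for 0.1 s.
2. the stem is in the drive, on its axis and upright, the collar less than 20 mm above the drive's top face, which only meshed lugs allow (z of beater_collar in the frame of drive_mouth below 0.02 m and horizontal distance between beater_collar and drive_mouth below 0.005 m and angle between beater's own z axis and vertical below 0.15 rad), for 0.05 s.
At the end, for the whole second after the job is handed in: Beater held in the fingers and pressed home: collar within 2 mm of the drive's top, 3.5 mm of its axis, upright within 0.08 rad, lugs within 0.25 rad of the slots, plunger down over 16 mm, over 5 N on the mixer, at rest; hook moved under 15 mm, shaker and cup under 30 mm (z of beater_collar in the frame of drive_mouth below 0.002 m and horizontal distance between beater_collar and drive_mouth below 0.0035 m and angle between beater's own z axis and vertical below 0.08 rad and (angle between the x axis of beater and the x axis of drive_mouth, either way round below 0.25 rad or angle between the x axis of beater and the y axis of drive_mouth, either way round below 0.25 rad) and value of joint plunger above 0.016 m and contact force between beater and mixer above 5 N and contact force between the fingers and beater above 2 N and linear speed of beater below 0.02 m/s and distance of hook from where it was at the start of the episode below 0.015 m and distance of each of shaker, cup from where it was at the start of the episode below 0.03 m); the arm keeps its last pose, push and grip.
It fails at once if the dough hook is disturbed (distance of hook from where it was at the start of the episode above 0.015 m).
It fails at once if the shaker is disturbed (distance of shaker from where it was at the start of the episode above 0.03 m).
It fails at once if the cup is disturbed (distance of cup from where it was at the start of the episode above 0.03 m).
It also fails if it takes over 56 s, if anything falls off the work surface, if the arm or the gripper's body presses on something with over 40 N, if the wrist force passes 120 N, or if a joint passes its speed limit or range.

## Robot

A 6-joint arm with a two-finger parallel gripper is mounted at the origin on the work surface. World frame = base frame: x ahead of the robot, y to its left, z up, the work surface at z = 0. Lengths are in m, angles in rad, forces in N, time in s.
With the tool pointing down it reaches from about 0.425 to 0.95 m from the base axis. Payload 3.5 kg.
Tool frame: the origin (TCP) lies on the centre line of the jaws, within the pads' length; the fingertips stand 17 mm ahead of it and the grasp point (between the pads) lies 2 mm behind it; z points along the fingers, y is the line along which they close (so a half turn about z gives the same grasp; the last joint's range is limited). The gripper opens to 85 mm and grips with 20 to 120 N. Pads are 22 mm wide; open, the fingers measure 114 mm over their backs; the gripper's body (76 mm by 85 mm) begins 54 mm behind the grasp point. The pads swing forward as they close: fully open they stand 13 mm farther back than shut.
Start: joints at [-1.364, 0.286, 1.577, -0, 1.279, -0.15], TCP at [0.236, -0.632, 0.248] pointing down, gripper open.
Joint ranges: [-2.77, 2.77], [-0.9, 2.22], [0.21, 2.48], [-1.53, 4.67], [0.24, 2.81], [-2.84, 2.84]. Speed limits (rad/s): [2.79, 2.79, 3.14, 3.14, 3.14, 3.14].

## Interface

Orientations are given as a unit quaternion [x, y, z, w].
In Python, from plant import ctrl gives the robot as it stands. The module is installed in compiled form; this text tells all that it offers.
- The arm moves only by the tool drive_tool, never from a script. Its argument "moves" is a list of rows, each a list of 3 entries, a list of its own where there are three numbers: the turn, a rotation vector about the tool's x, y, z in rad, then the shift along the tool's x, y, z in m, then the finger opening in m, from 0 to 0.0854. A call has 1 to 5 rows; each row shifts and turns the commanded pose from where the row before left it, along the tool's axes as they then stand; what a row does not reach is not made up. A row lasts 1/8 s, in which the tool goes at most 62.5 mm and 10.7 degrees, less where a joint would pass 70% of its speed; a pose out of reach is approached as far as the arm can. A call with a gripper value outside its range is refused whole. The fingers move at their own pace and stop on an object; "grip_force" is the grip in N (left out, the last holds). Time passes only in rows, so rows that do not move let the fingers close. It gives the time, the measured TCP pose, the force, the opening and the grip force at its end, in the units of the state.
- ctrl.get_state(): the state, without advancing time (a new reading comes with each control period).
- ctrl.read_camera(name): name is "scene" or "top"; returns a dict with "image" (384x512x3 uint8, red, green, blue), "fx", "fy", "cx", "cy" (pixels), "R" (3x3) and "t" (3): a world point X has camera coordinates R X + t. Camera axes: x right, y down, z forward; pixel columns grow to the right and rows downward; lengths in m; the calibration is good to about 2 mm. A picture is of the moment at which its call begins. There is no depth.
- ctrl.sign_off(): hands the job in; it is judged then, once.
The state is a dict: "time": time; "qpos": joint angles; "dq": joint speeds; "joint_efforts": joint torques, N m; "eef_pos": TCP position; "tcp_rot": TCP orientation; "contact_force": force on the tool from outside, world axes, zero at the start; "wrist_torque": the same for the moment, N m; "opening": opening from 0.0 (shut) to 1.0 (fully open); "finger_force": force on a finger pad.
Only numpy, scipy, OpenCV 4.12 (cv2) and the standard library are available. Lean on these libraries where they do the work, as an engineer would, in place of code of your own. Each camera call takes 0.05 s, during which the arm holds its last target. There are 200 camera calls.

## Working session

There is one attempt and no reset: what is moved stays moved. The work goes in short steps, Python scripts to look and compute and a tool call to move; the robot and the scene stay as the last step left them, time stands still between calls to the robot, and variables do not carry over. Pictures are saved under pics/ and viewed, at most 10 in all, crops included, and the job is handed in when it is done.

Besides the shell and the picture viewer there is one more tool, called after "Emit:" as name(argument=value, ...), one argument or row to a line, values as JSON. drive_tool: Moves the arm, as the interface text tells. Its arguments: {"type":"object","properties":{"moves":{"type":"array","items":{"type":"array"}},"grip_force":{"type":"number"}},"required":["moves"]}

```bash
mkdir -p pics; python3 - <<'E'
from plant import ctrl
import cv2,json,numpy as np
for n in("scene","top"):
    c=ctrl.read_camera(n); cv2.imwrite(f"pics/{n}0.png",cv2.resize(c["image"][:,:,::-1],(800,600),interpolation=cv2.INTER_CUBIC))
    np.savez(n+"0.npz",**c); print(n,c["fx"],c["cx"],c["cy"],(-np.array(c["R"]).T@c["t"]).round(3),np.round(c["R"],3).tolist())
s=ctrl.get_state(); print({k:np.round(v,4).tolist() for k,v in s.items()})
E
```

```text
scene 383.17443517700514 259.72095514421085 193.25087752438574 [ 0.951 -0.399  0.631] [[0.723, 0.691, 0.016], [0.473, -0.478, -0.74], [-0.504, 0.542, -0.672]]
top 499.05543384842275 261.9931389162302 203.92411520911617 [0.371 0.019 1.08 ] [[0.01, -1.0, -0.017], [-0.981, -0.007, -0.193], [0.192, 0.019, -0.981]]
{'time': 0.1, 'qpos': [-1.364, 0.2871, 1.578, 0.0, 1.2786, -0.15], 'dq': [0.0003, -0.0024, -0.0013, 0.001, 0.0007, -0.0002], 'joint_efforts': [0.0009, -40.7293, -29.3699, -0.0001, 0.0034, 0.0], 'eef_pos': [0.2357, -0.6319, 0.247], 'tcp_rot': [0.9841, 0.1774, -0.0, -0.0011], 'contact_force': [-0.7607, 0.1226, -0.0969], 'wrist_torque': [0.0307, -0.0519, 0.0525], 'finger_force': 0.0, 'opening': 1.001}
```

View pics/scene0.png

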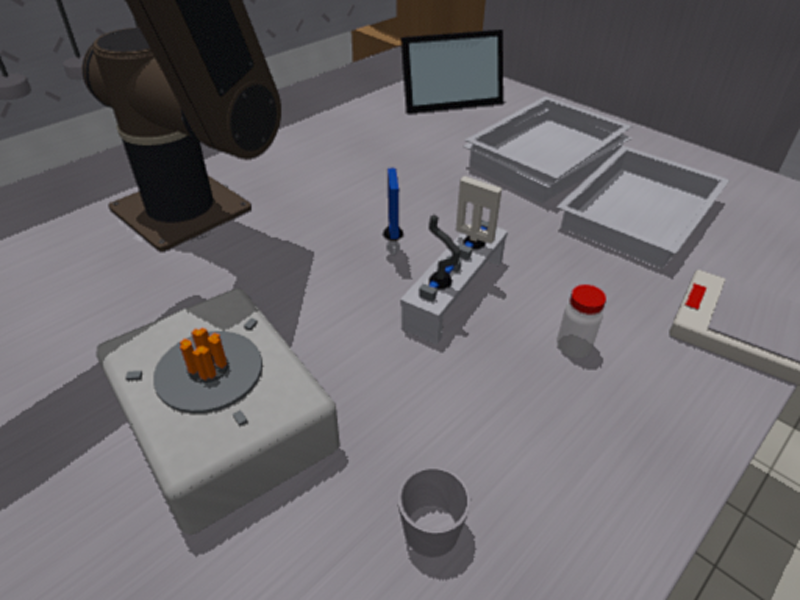

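View pics/top0.png

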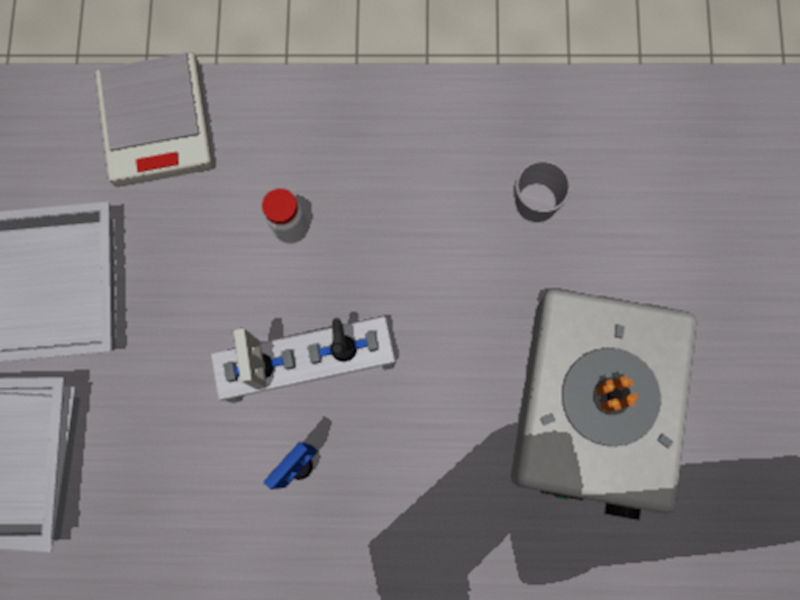

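Candidates for the beater: the white paddle in the rail clip (scene 480,210; top 250,358), which is the one described; the blue paddle standing on its own (scene 393,205; top 290,467), a decoy; and the dark hook (scene 443,255; top 343,345). I choose the white one. The drive is at scene (205,355) and top (617,393). Next I'll take close crops of the beater and the drive.

```bash
cat > h.py <<'E'
import numpy as np,cv2
def load(n): return np.load(n+"0.npz")
def crop(c,u,v,w,h,k):
    im=c["image"][v:v+h,u:u+w,::-1]; o=cv2.resize(im,None,fx=k,fy=k,interpolation=cv2.INTER_CUBIC)
    for i in range(0,w,10):
        cv2.line(o,(i*k,0),(i*k,6),(0,255,255),1); cv2.putText(o,str(u+i),(i*k,16),0,.35,(0,255,255))
    for j in range(10,h,10):
        cv2.line(o,(0,j*k),(6,j*k),(0,255,255),1); cv2.putText(o,str(v+j),(8,j*k+4),0,.35,(0,255,255))
    return o
def onz(c,u,v,z):
    d=c["R"].T@np.array([(u-c["cx"])/c["fx"],(v-c["cy"])/c["fy"],1]); C=-c["R"].T@c["t"]
    return C+d*(z-C[2])/d[2]
def proj(c,X):
    p=np.asarray(X)@c["R"].T+c["t"]; return np.stack([c["fx"]*p[...,0]/p[...,2]+c["cx"],c["fy"]*p[...,1]/p[...,2]+c["cy"]],-1)
E
python3 - <<'E'
from h import *
t,s=load("top"),load("scene")
a=np.hstack([crop(t,130,200,80,60,5),crop(t,355,222,80,60,5)])
b=np.hstack([crop(s,255,108,80,60,5),crop(s,95,200,80,60,5)])
cv2.imwrite("pics/c1.png",np.vstack([a,b]))
E
```

```text
(no output)
```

View pics/c1.png

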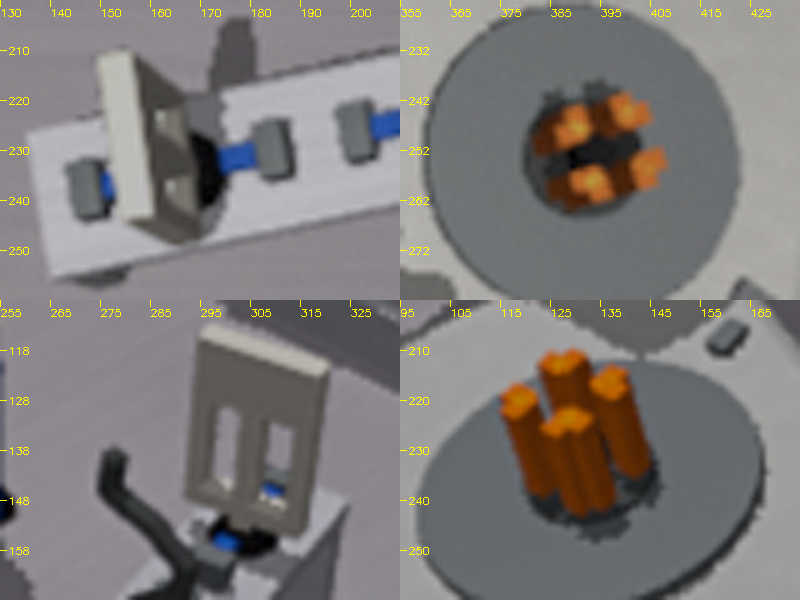

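```bash
python3 - <<'E'
from h import *
t,s=load("top"),load("scene")
A=lambda c,P,z:np.array([onz(c,u,v,z) for u,v in P])[:,:2]
for n,c,P in(("top",t,[(149.5,211.5),(156,210.5),(160.5,243),(155,244.5)]),("sc",s,[(295,115.5),(297.5,113),(321,120.5),(319.5,123)])):
    q=A(c,P,.172); m=q.mean(0)
    rects=[(q[3]+q[2]-q[0]-q[1])/2]; d=rects[0]; print(n,q.round(4).tolist(),m.round(4),"len",np.hypot(*d),"yaw",np.degrees(np.arctan2(d[1],d[0])))
for n,c,P in(("top",t,[(390.2,246.6),(401,243.6),(405,255),(393.4,258.6)]),("sc",s,[(119,220.4),(128,212.4),(137,216),(129,224.4)])):
    q=A(c,P,.145); m=q.mean(0); r=q-m
    a=np.degrees(np.arctan2(r[:,1],r[:,0])); print(n,m.round(4),np.hypot(*r.T).round(4),"diag mod90",(a%90).round(1))
# rail corners, top face z=.062 (top view raw) 
q=A(t,[(136,226),(247.5,203.5),(253,232),(140.5,255)],.062); print("rail",q.round(4).tolist(),q.mean(0),np.hypot(*(q[1]-q[0])),np.degrees(np.arctan2(*(q[0]-q[1])[::-1])))
for f in(0.06,):pass
E
```

```text
top [[0.5336, 0.2447], [0.5356, 0.2327], [0.4752, 0.2213], [0.4723, 0.2313]] [0.5042 0.2325] len 0.062146894843578486 yaw -168.48176379044554
sc [[0.4809, 0.2203], [0.4778, 0.233], [0.5364, 0.2455], [0.5404, 0.2346]] [0.5089 0.2334] len 0.06056317807951995 yaw 12.7502939138187
top [ 0.4671 -0.2171] [0.0153 0.0156 0.0157 0.0164] diag mod90 [58.5 62.2 61.6 60.8]
sc [ 0.4684 -0.2159] [0.0156 0.0149 0.015  0.0154] diag mod90 [64.  59.7 66.  62.4]
rail [[0.5226, 0.2985], [0.5717, 0.0683], [0.512, 0.056], [0.4628, 0.2857]] [0.51727954 0.17710619] 0.23538229795157398 102.03660674471566
```

Emit:
drive_tool(
  moves=[
    [[0, 0, 0.147], [0, 0, 0], 0.085],
    [[0, 0, 0], [0.041, -0.034, 0], 0.085],
    [[0, 0, 0], [0.041, -0.034, 0], 0.085],
    [[0, 0, 0], [0.041, -0.034, 0], 0.085],
    [[0, 0, 0], [0.041, -0.034, 0], 0.085],
  ],
  grip_force=80,
)

```text
time: 0.72
eef_pos: [0.3685, -0.4636, 0.2477]
tcp_rot: [0.995, 0.105, -0.0, -0.0]
contact_force: [0.0, -1.1, 0.6]
opening: 0.996
finger_force: 0.0
```

Emit:
drive_tool(
  moves=[
    [[0, 0, 0], [0.041, -0.034, 0], 0.085],
    [[0, 0, 0], [0.041, -0.034, 0], 0.085],
    [[0, 0, 0], [0.041, -0.034, 0], 0.085],
    [[0, 0, 0], [0.041, -0.034, 0], 0.085],
    [[0, 0, 0], [0, 0, 0], 0.085],
  ],
)

```text
time: 1.35
eef_pos: [0.5013, -0.2951, 0.2477]
tcp_rot: [0.994, 0.107, -0.0, -0.001]
contact_force: [-0.8, 0.4, -1.0]
opening: 0.993
finger_force: 0.0
```

Emit:
drive_tool(
  moves=[
    [[0, 0, 0], [0.0117, -0.0515, 0], 0.085],
    [[0, 0, 0], [0.0117, -0.0515, 0], 0.085],
    [[0, 0, 0], [0.0117, -0.0515, 0], 0.085],
    [[0, 0, 0], [0.0117, -0.0515, 0], 0.085],
    [[0, 0, 0], [0.0117, -0.0515, 0], 0.085],
  ],
)

```text
time: 1.98
eef_pos: [0.503, -0.0336, 0.2481]
tcp_rot: [0.995, 0.104, -0.0, 0.0]
contact_force: [1.3, 0.4, -0.2]
opening: 0.996
finger_force: 0.0
```

Emit:
drive_tool(
  moves=[
    [[0, 0, 0], [0.0117, -0.0515, 0], 0.085],
    [[0, 0, 0], [0.0117, -0.0515, 0], 0.085],
    [[0, 0, 0], [0.0117, -0.0515, 0], 0.07],
    [[0, 0, 0], [0.0117, -0.0515, 0], 0.07],
    [[0, 0, 0], [0.0117, -0.0515, 0], 0.07],
  ],
)

```text
time: 2.6
eef_pos: [0.5073, 0.2304, 0.2481]
tcp_rot: [0.995, 0.104, -0.0, 0.0]
contact_force: [1.1, -0.6, 0.2]
opening: 0.819
finger_force: 0.0
```

Emit:
drive_tool(
  moves=[
    [[0, 0, 0], [0, 0, 0], 0.07],
    [[0, 0, 0], [0, 0, 0], 0.07],
  ],
)

```text
time: 2.85
eef_pos: [0.5072, 0.229, 0.2479]
tcp_rot: [0.995, 0.105, -0.0, 0.0]
contact_force: [0.6, -0.0, 0.5]
opening: 0.818
finger_force: 0.0
```

```bash
python3 - <<'E'
from plant import ctrl
from h import *
o=[]
for n,(u,v) in(("top",(110,180)),("scene",(240,60))):
    c=ctrl.read_camera(n); np.savez(n+"1.npz",**c); o.append(crop(c,u,v,100,150,4))
cv2.imwrite("pics/c2.png",np.hstack(o)); s=ctrl.get_state(); print(s["eef_pos"],s["tcp_rot"],s["qpos"])
E
```

```text
[0.5073561  0.22844823 0.24806061] [ 9.94604614e-01  1.03737808e-01 -2.43275936e-04  2.65311359e-04] [ 2.40927023e-01  2.61024356e-02  1.87055728e+00 -4.84617530e-04
  1.24548744e+00  1.60402879e+00]
```

View pics/c2.png

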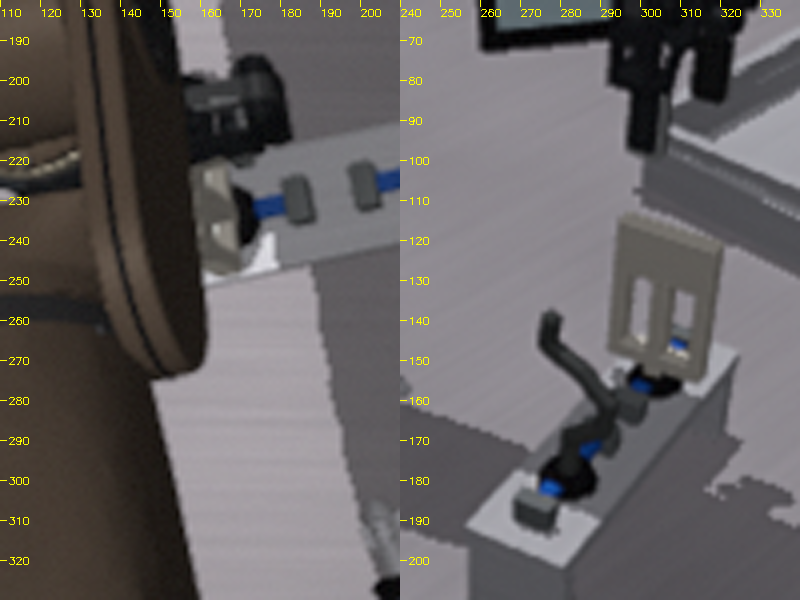

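The crop shows the fingers above the white plate (scene tips around 305,98 and 317,83, plate top 295–320 at row 115), with the hook well clear. I'll go down now.

Emit:
drive_tool(
  moves=[
    [[0, 0, 0], [0, -0.0042, 0.02], 0.07],
    [[0, 0, 0], [0, 0, 0.02], 0.07],
    [[0, 0, 0], [0, 0, 0.02], 0.07],
    [[0, 0, 0], [0, 0, 0.016], 0.07],
    [[0, 0, 0], [0, 0, 0.015], 0.07],
  ],
)

```text
time: 3.58
eef_pos: [0.5061, 0.234, 0.1559]
tcp_rot: [0.995, 0.105, -0.0, 0.0]
contact_force: [-0.3, 0.5, -0.1]
opening: 0.818
finger_force: 0.0
```

Emit:
drive_tool(
  moves=[
    [[0, 0, 0], [0, 0, 0], 0.04],
    [[0, 0, 0], [0, 0, 0], 0.04],
    [[0, 0, 0], [0, 0, 0], 0.03],
  ],
)

```text
time: 3.95
eef_pos: [0.5069, 0.2343, 0.1584]
tcp_rot: [0.995, 0.105, 0.001, -0.0]
contact_force: [-0.3, 1.1, 0.3]
opening: 0.354
finger_force: 0.0
```

```bash
python3 - <<'E'
from plant import ctrl
from h import *
c=ctrl.read_camera("scene"); np.savez("scene2.npz",**c); o=crop(c,270,70,80,90,6)
cv2.imwrite("pics/c3.png",o); s=ctrl.get_state(); print(s["eef_pos"],s["tcp_rot"],s["opening"],s["contact_force"])
E
```

```text
[0.50680805 0.23425399 0.15831564] [ 9.94500099e-01  1.04731665e-01  8.98520271e-04 -1.53251539e-04] 0.3482730091789898 [-0.99839421  0.01005524  0.662188  ]
```

View pics/c3.png

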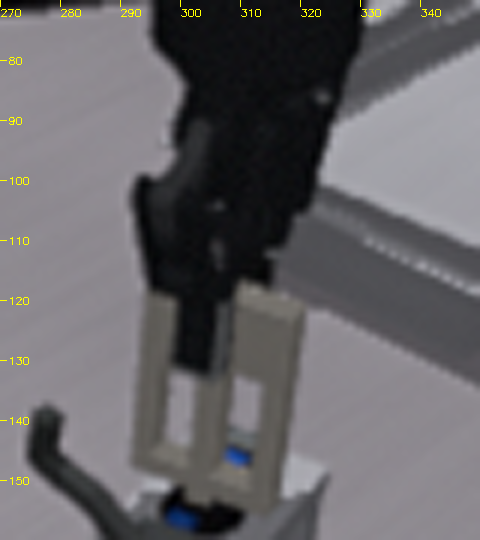

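The finger sits on the middle of the plate, its tip above the window edge (scene 302,132). I'll close.

Emit:
drive_tool(
  moves=[
    [[0, 0, 0], [0, 0.001, 0], 0.01],
    [[0, 0, 0], [0, 0, 0], 0.006],
    [[0, 0, 0], [0, 0, 0], 0.004],
    [[0, 0, 0], [0, 0, 0], 0.004],
    [[0, 0, 0], [0, 0, 0], 0.004],
  ],
  grip_force=80,
)

```text
time: 4.62
eef_pos: [0.5068, 0.2334, 0.1581]
tcp_rot: [0.995, 0.105, 0.001, -0.0]
contact_force: [-1.7, 2.3, 5.2]
opening: 0.149
finger_force: 78.0
```

Emit:
drive_tool(
  moves=[
    [[0, 0, 0], [0, 0, -0.004], 0.004],
    [[0, 0, 0], [0, 0, -0.004], 0.004],
    [[0, 0, 0], [0, 0, -0.004], 0.004],
    [[0, 0, 0], [0, 0, -0.004], 0.004],
    [[0, 0, 0], [0, 0, -0.004], 0.004],
  ],
)

```text
time: 5.25
eef_pos: [0.5068, 0.2329, 0.1781]
tcp_rot: [0.995, 0.105, 0.0, 0.0]
contact_force: [-0.6, 1.5, -2.3]
opening: 0.148
finger_force: 78.9
```

Emit:
drive_tool(
  moves=[
    [[0, 0, 0], [0, 0, -0.02], 0.004],
    [[0, 0, 0], [0, 0, -0.035], 0.004],
    [[0, 0, 0], [0, 0, -0.04], 0.004],
    [[0, 0, 0], [0, 0, -0.04], 0.004],
    [[0, 0, 0], [0, 0, -0.03], 0.004],
  ],
)

```text
time: 5.88
eef_pos: [0.5067, 0.233, 0.3452]
tcp_rot: [0.995, 0.105, 0.001, -0.0]
contact_force: [-0.0, -0.4, -2.4]
opening: 0.15
finger_force: 78.8
```

Emit:
drive_tool(
  moves=[
    [[0, 0, 0], [0, 0, 0], 0.004],
  ],
)

```text
time: 6.0
eef_pos: [0.5077, 0.2333, 0.3463]
tcp_rot: [0.994, 0.105, 0.004, -0.0]
contact_force: [-0.4, 0.4, -2.8]
opening: 0.148
finger_force: 78.8
```

```bash
python3 - <<'E'
from plant import ctrl
from h import *
s=ctrl.get_state(); print(s["eef_pos"],s["tcp_rot"],s["opening"],s["contact_force"],s["qpos"])
p=s["eef_pos"]; from scipy.spatial.transform import Rotation as R
print(R.from_quat(s["tcp_rot"]).inv().apply(np.array([.4677,-.2166,p[2]])-p))
E
```

```text
[0.5076783  0.23331531 0.34626773] [ 9.94496266e-01  1.04705727e-01  3.70427662e-03 -4.08441307e-04] 0.14793444508135198 [-0.43090368  0.3757723  -2.83595626] [ 2.49309223e-01 -3.48724182e-02  1.75308919e+00 -2.60899255e-04
  1.41592688e+00  1.61034738e+00]
[-0.13279812  0.4317241  -0.00100564]
```

Emit:
drive_tool(
  moves=[
    [[0, 0, 0], [-0.009, 0.03, 0], 0.004],
    [[0, 0, 0], [-0.0132, 0.043, 0], 0.004],
    [[0, 0, 0], [-0.0132, 0.043, 0], 0.004],
    [[0, 0, 0], [-0.0132, 0.043, 0], 0.004],
    [[0, 0, 0], [-0.0132, 0.043, 0], 0.004],
  ],
)

```text
time: 6.62
eef_pos: [0.487, 0.0213, 0.34]
tcp_rot: [0.994, 0.105, -0.002, -0.0]
contact_force: [0.2, -0.1, -2.5]
opening: 0.149
finger_force: 78.8
```

Emit:
drive_tool(
  moves=[
    [[0, 0, 0], [-0.0132, 0.043, 0], 0.004],
    [[0, 0, 0], [-0.0132, 0.043, 0], 0.004],
    [[0, 0, 0], [-0.0132, 0.043, 0], 0.004],
    [[0, 0, 0], [-0.0132, 0.043, 0], 0.004],
    [[0, 0, 0], [-0.0132, 0.043, 0], 0.004],
  ],
)

```text
time: 7.25
eef_pos: [0.4673, -0.2025, 0.34]
tcp_rot: [0.995, 0.105, -0.001, -0.001]
contact_force: [-0.2, -0.1, -2.4]
opening: 0.148
finger_force: 78.8
```

Emit:
drive_tool(
  moves=[
    [[0, 0, 0], [-0.005, 0.014, 0], 0.004],
    [[0, 0, -0.04], [0, 0, 0], 0.004],
    [[0, 0, -0.045], [0, 0, 0], 0.004],
    [[0, 0, 0], [0, 0, 0], 0.004],
  ],
)

```text
time: 7.75
eef_pos: [0.4661, -0.2153, 0.341]
tcp_rot: [0.989, 0.147, -0.001, -0.001]
contact_force: [0.5, 0.7, -2.0]
opening: 0.148
finger_force: 78.8
```

```bash
python3 - <<'E'
from plant import ctrl
from h import *
o=[]
for n,(u,v) in(("top",(345,190)),("scene",(80,130))):
    c=ctrl.read_camera(n); np.savez(n+"3.npz",**c); o.append(crop(c,u,v,100,120,4 if 0 else 4))
cv2.imwrite("pics/c4.png",np.hstack(o)); 
for i in range(3):
    s=ctrl.get_state(); print(s["eef_pos"],s["tcp_rot"],s["opening"])
E
```

```text
[ 0.46618505 -0.21544443  0.34145265] [ 9.89156494e-01  1.46863347e-01 -4.75190770e-04 -6.01467206e-04] 0.1546623902538503
[ 0.46618505 -0.21544443  0.34145265] [ 9.89156494e-01  1.46863347e-01 -4.75190770e-04 -6.01467206e-04] 0.1546623902538503
[ 0.46618505 -0.21544443  0.34145265] [ 9.89156494e-01  1.46863347e-01 -4.75190770e-04 -6.01467206e-04] 0.1546623902538503
```

View pics/c4.png

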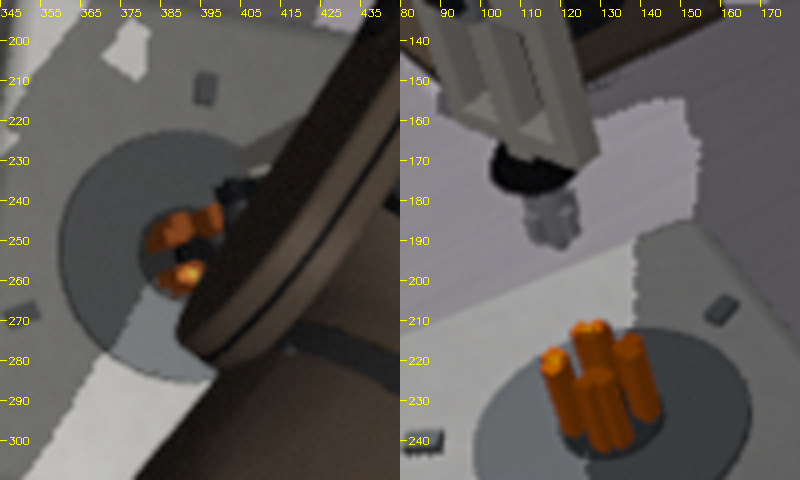

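Emit:
drive_tool(
  moves=[
    [[0, 0, 0], [0.002, 0.0016, 0.015], 0.004],
    [[0, 0, 0], [0, 0, 0.015], 0.004],
    [[0, 0, 0], [0, 0, 0.012], 0.004],
    [[0, 0, 0], [0, 0, 0], 0.004],
    [[0, 0, 0], [0, 0, 0], 0.004],
  ],
)

```text
time: 8.48
eef_pos: [0.4689, -0.2172, 0.3006]
tcp_rot: [0.989, 0.147, 0.0, 0.0]
contact_force: [0.9, -0.2, -2.4]
opening: 0.152
finger_force: 78.9
```

```bash
python3 - <<'E'
from plant import ctrl
from h import *
c=ctrl.read_camera("scene"); np.savez("scene4.npz",**c); o=crop(c,90,165,80,75,8)
t=ctrl.read_camera("top"); 
s=ctrl.get_state(); p=s["eef_pos"]; print(p,s["tcp_rot"])
# overlay: predicted stem tip, lug circle bottom, collar, drive mouth
tz=p[2]-.136; a=np.linspace(0,2*np.pi,60)
ps=np.array([p[0]-.00096,p[1]-.0003])
def ring(xy,r,z,col):
    q=proj(c,np.stack([xy[0]+r*np.cos(a),xy[1]+r*np.sin(a),0*a+z],-1)); 
    cv2.polylines(o,[((q-[90,165]+.5)*8).astype(int)],True,col,1)
ring(ps,.012,tz+.010,(0,0,255)); ring(ps,.008,tz+.008,(0,255,0)); ring(ps,.016,tz+.04,(0,0,255)); ring((.4677,-.2166),.018,.145,(255,255,0))
cv2.imwrite("pics/c5.png",o); print(tz)
E
```

```text
[ 0.46903038 -0.21731178  0.301164  ] [9.89162184e-01 1.46825016e-01 5.67555162e-04 5.16301463e-04]
0.16516400004827853
```

View pics/c5.png

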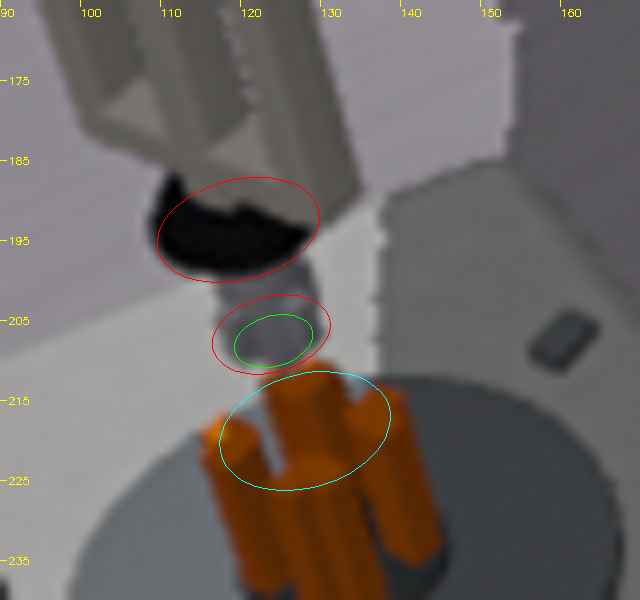

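```bash
python3 - <<'E'
from h import *
t,s=load("top"),load("scene")
print("drive sc",onz(s,127.75,217.1,.145),onz(s,128.25-.5,218.3-.5,.145),"top",onz(t,396.9,250.5,.145))
P=[(149.5,211.5),(156,210.5),(160.5,243),(155,244.5)];print("beater top",np.mean([onz(t,u-.5,v-.5,.172) for u,v in P],0))
P=[(295,115.5),(297.5,113),(321,120.5),(319.5,123)];print("beater sc",np.mean([onz(s,u-.5,v-.5,.172) for u,v in P],0))
P=[(136,226),(247.5,203.5),(253,232),(140.5,255)];m=np.mean([onz(t,u-.5,v-.5,.062) for u,v in P],0);print("hole",m[0]-.0117,m[1]+.0548)
# finer: disc centre from top image: fit ellipse to grey disc
im=cv2.cvtColor(t["image"],cv2.COLOR_RGB2HSV)
for c,(u,v) in((t,(391,252)),(s,(133,238))):
    hsv=cv2.cvtColor(np.ascontiguousarray(c["image"]),cv2.COLOR_RGB2HSV).astype(int)
    m=((hsv[...,0]>5)&(hsv[...,0]<20)&(hsv[...,1]>180)).astype(np.uint8)
    ys,xs=np.nonzero(m); print("orange",xs.min(),xs.max(),ys.min(),ys.max(),len(xs))
# predicted px of mouth outer ring for c at the two candidates
a=np.linspace(0,6.28,90)
for xy in((.4677,-.2166),(.467,-.215)):
  for r in(.018,.0205):
    for c in(t,s):
      q=proj(c,np.stack([xy[0]+r*np.cos(a),xy[1]+r*np.sin(a),0*a+.145],-1)); print(xy,r,q.min(0).round(1),q.max(0).round(1))
E
```

```text
drive sc [ 0.46534119 -0.21502388  0.145     ] [ 0.46682679 -0.21595313  0.145     ] top [ 0.46790769 -0.21624171  0.145     ]
beater top [0.50511237 0.23345982 0.172     ]
beater sc [0.506732   0.23427135 0.172     ]
hole 0.5066125721382632 0.23297864790937511
orange 172 406 239 262 248
orange 116 144 210 242 589
(0.4677, -0.2166) 0.018 [387.4 241. ] [406.8 260.3]
(0.4677, -0.2166) 0.018 [117. 211.] [138.3 225.8]
(0.4677, -0.2166) 0.0205 [386.1 239.7] [408.1 261.6]
(0.4677, -0.2166) 0.0205 [115.5 210. ] [139.8 226.9]
(0.467, -0.215) 0.018 [386.6 241.4] [406.  260.7]
(0.467, -0.215) 0.018 [117.6 210.3] [138.9 225.1]
(0.467, -0.215) 0.0205 [385.2 240. ] [407.3 262. ]
(0.467, -0.215) 0.0205 [116.1 209.3] [140.3 226.2]
```

The crop puts the collar (scene 118,193) and lugs (scene 123,206) where the model predicts. The drive centre (scene 128,217.5) is 1–2 mm further away than assumed, so I'll correct half-way and enter gently.

Emit:
drive_tool(
  moves=[
    [[0, 0, 0], [-0.0006, -0.0017, 0], 0.004],
    [[0, 0, 0], [0, 0, 0.008], 0.004],
    [[0, 0, 0], [0, 0, 0.008], 0.004],
    [[0, 0, 0], [0, 0, 0.004], 0.004],
    [[0, 0, 0], [0, 0, 0.002], 0.004],
  ],
)

```text
time: 9.2
eef_pos: [0.4675, -0.2155, 0.2777]
tcp_rot: [0.989, 0.147, -0.0, -0.0]
contact_force: [0.8, -0.5, -1.6]
opening: 0.149
finger_force: 78.9
```

Emit:
drive_tool(
  moves=[
    [[0, 0, 0], [0, 0, 0.002], 0.004],
    [[0, 0, 0], [0, 0, 0.002], 0.004],
    [[0, 0, 0], [0, 0, 0.002], 0.004],
    [[0, 0, 0], [0, 0, 0], 0.004],
  ],
)

```text
time: 9.7
eef_pos: [0.4676, -0.2156, 0.2721]
tcp_rot: [0.989, 0.147, -0.0, -0.0]
contact_force: [0.1, -0.3, -1.6]
opening: 0.153
finger_force: 78.9
```

Emit:
drive_tool(
  moves=[
    [[0, 0, 0], [0, 0, 0.002], 0.004],
    [[0, 0, 0], [0, 0, 0.002], 0.004],
    [[0, 0, 0], [0, 0, 0.002], 0.004],
    [[0, 0, 0], [0, 0, 0], 0.004],
  ],
)

```text
time: 10.2
eef_pos: [0.4675, -0.2156, 0.266]
tcp_rot: [0.989, 0.147, -0.0, -0.0]
contact_force: [-0.6, -0.1, -2.6]
opening: 0.15
finger_force: 78.9
```

Tip is about 15 mm below the mouth with no side force or push-back, so the lugs are in the slots.

Emit:
drive_tool(
  moves=[
    [[0, 0, 0], [0, 0, 0.003], 0.004],
    [[0, 0, 0], [0, 0, 0.003], 0.004],
    [[0, 0, 0], [0, 0, 0.003], 0.004],
    [[0, 0, 0], [0, 0, 0.002], 0.004],
    [[0, 0, 0], [0, 0, 0], 0.004],
  ],
)

```text
time: 10.82
eef_pos: [0.4678, -0.2157, 0.2559]
tcp_rot: [0.989, 0.147, 0.0, 0.0]
contact_force: [-0.3, 1.0, 2.1]
opening: 0.15
finger_force: 79.5
```

Emit:
drive_tool(
  moves=[
    [[0, 0, 0], [0, 0, 0.003], 0.004],
    [[0, 0, 0], [0, 0, 0.003], 0.004],
    [[0, 0, 0], [0, 0, 0.003], 0.004],
    [[0, 0, 0], [0, 0, 0.003], 0.004],
    [[0, 0, 0], [0, 0, 0], 0.004],
  ],
)

```text
time: 11.45
eef_pos: [0.4678, -0.2157, 0.2435]
tcp_rot: [0.989, 0.147, 0.0, 0.0]
contact_force: [-1.0, 1.5, 5.3]
opening: 0.149
finger_force: 80.1
```

Emit:
drive_tool(
  moves=[
    [[0, 0, 0], [0, 0, 0.001], 0.004],
    [[0, 0, 0], [0, 0, 0.001], 0.004],
    [[0, 0, 0], [0, 0, 0], 0.004],
  ],
)

```text
time: 11.82
eef_pos: [0.4678, -0.2157, 0.2418]
tcp_rot: [0.989, 0.147, 0.0, 0.0]
contact_force: [-1.4, 1.5, 5.6]
opening: 0.15
finger_force: 79.9
```

Emit:
drive_tool(
  moves=[
    [[0, 0, 0], [0, 0, 0.001], 0.004],
    [[0, 0, 0], [0, 0, 0.001], 0.004],
    [[0, 0, 0], [0, 0, 0], 0.004],
  ],
)

```text
time: 12.2
eef_pos: [0.4679, -0.2158, 0.241]
tcp_rot: [0.989, 0.147, 0.0, 0.0]
contact_force: [-3.0, 1.7, 9.3]
opening: 0.149
finger_force: 80.6
```

Emit:
drive_tool(
  moves=[
    [[0, 0, 0], [0, 0, 0.0005], 0.004],
    [[0, 0, 0], [0, 0, 0.0005], 0.004],
    [[0, 0, 0], [0, 0, 0], 0.004],
  ],
)

```text
time: 12.58
eef_pos: [0.468, -0.2158, 0.241]
tcp_rot: [0.989, 0.147, 0.0, 0.0]
contact_force: [-4.0, 1.7, 13.9]
opening: 0.151
finger_force: 81.0
```

Emit:
drive_tool(
  moves=[
    [[0, 0, 0], [0, 0, 0.001], 0.004],
    [[0, 0, 0], [0, 0, 0], 0.004],
    [[0, 0, 0], [0, 0, 0], 0.004],
    [[0, 0, 0], [0, 0, 0], 0.004],
  ],
)

```text
time: 13.08
eef_pos: [0.4681, -0.2159, 0.241]
tcp_rot: [0.989, 0.147, 0.0, 0.001]
contact_force: [-4.1, 4.1, 15.2]
opening: 0.152
finger_force: 81.6
```

```bash
python3 - <<'E'
from plant import ctrl
from h import *
c=ctrl.read_camera("scene"); cv2.imwrite("pics/c6.png",crop(c,85,140,90,110,5)); s=ctrl.get_state(); print(s["eef_pos"],s["contact_force"],s["wrist_torque"])
E
```

```text
[ 0.46810968 -0.2158762   0.24100179] [-4.80546119  2.64798455 16.3826803 ] [ 0.79012359  1.21246326 -0.04021958]
```

View pics/c6.png

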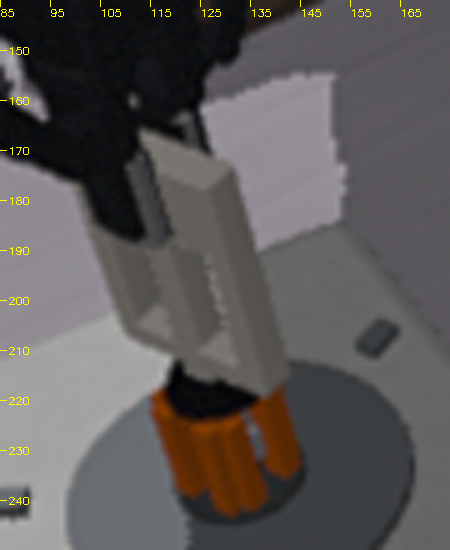

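The collar sits on the teeth (scene 125,220) with the lugs in the slots. The height stays at 0.241 m while the push is 15 N, so it is home.

```bash
python3 -c "
from plant import ctrl
print(ctrl.sign_off())"
```

```text
the job is handed in; nothing more can be done
None
```

The white beater is seated home on the orange drive, with its lugs meshed. I handed the job in at about 13 s with the arm still gripping it and pressing down at about 15 N; `sign_off` did not report whether it passed.

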